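Nudge the dustpan into its corner

TASK

Push the dustpan along the cupboard top into its parking corner, so that its whole front lip lies flush against the long batten and its side rests against the short wooden block. Only push or nudge it with the fingers: keep it flat on the top, never lift or tip it. Leave the jar, the bottle and the brush holder where they stand, and finish with the robot clear of everything.

Things in the scene. Friction and masses are not known exactly. Their poses are not given: they have to be found in the camera images.
- dustpan: Yellow plastic dustpan, loose, 0.25 kg, lying flat, lip roughly towards the batten; slides at 1 to 4 N. Pan 120 long (x), 180 wide (y). Origin: under the pan's centre; x points to the lip (x = +60), y left, z up. Back wall 45 high at x = -60; outer side faces at y = -90, +90, 34 high for x < -10, 25 high beyond. Handle on the middle line from x = -60 to -159, 24 wide, 27 to 41 above the surface.
- lip_left (a point): Left end of the dustpan's front lip (dustpan frame x = +60, y = +90, z = 2 mm).
- lip_right (a point): Right end of the dustpan's front lip (dustpan frame x = +60, y = -90, z = 2 mm).
- batten: Long wooden batten screwed to the top, 660 long (y), 20 thick (x), 25 high. Origin at the centre of its underside; x points away from the robot, y along its length. The dustpan belongs against the face on the robot's side, at x = -10.
- stop: Short wooden block screwed down in front of the batten, square to it and touching it, near its left or right end: 100 long (x, as the batten's x), 30 wide (y), 30 high. Origin at the centre of its underside. The dustpan's side belongs against its long face that looks to the batten's middle: y = -15 if the block is at the batten's left (+y) end, +15 if at its right.
- jar: Small closed glass jar, 60 across, 70 high, loose, in front of the batten at the end where the block is not. Origin at the centre of its underside. Not to be disturbed.
- bottle: Closed twist-cap plastic bottle, 70 across, 200 high, loose, to the right of the work. Origin at the centre of its underside. Not to be disturbed.
- brush_holder: Grey round toilet brush holder, 100 across at the foot, 130 high, with the brush's thin handle standing up to 266, loose, to the left of the work. Origin at the centre of its underside. Not to be disturbed.
Mind the look-alikes: they are no part of the job. What is meant by the stop is not yellow, and is the smaller of those in its own colour.

How it is judged:
At the end, for the whole second after the job is handed in: Both ends of the dustpan's lip are within 6 mm of the batten's near face, its side is within 6 mm of the block on the inner side, it lies flat (underside less than 4 mm up, tilt under 0.05 rad) and at rest, and the jar, bottle and brush holder are within 20 mm of their starts (x of lip_left in the frame of batten between -0.016 and 0 m and x of lip_right in the frame of batten between -0.016 and 0 m and y of dustpan in the frame of stop between -0.111 and 0.111 m and y of dustpan in the frame of batten between -0.2 and 0.2 m and height (world z) of dustpan below 0.004 m and angle between dustpan's own z axis and vertical below 0.05 rad and linear speed of dustpan below 0.01 m/s and distance of each of jar, bottle, brush_holder from where it was at the start of the episode below 0.02 m); the robot touches nothing.
It fails at once if the dustpan is lifted off the surface (15 mm) (height (world z) of dustpan above 0.015 m).
It fails at once if the dustpan is tipped (0.15 rad) (angle between dustpan's own z axis and vertical above 0.15 rad).
It fails at once if the jar is disturbed (moved 20 mm) (distance of jar from where it was at the start of the episode above 0.02 m).
It fails at once if the bottle is disturbed (moved 20 mm) (distance of bottle from where it was at the start of the episode above 0.02 m).
It fails at once if the brush holder is disturbed (moved 20 mm) (distance of brush_holder from where it was at the start of the episode above 0.02 m).
It also fails if it takes over 51 s, if anything falls off the work surface, if the arm or the gripper's body presses on something with over 40 N, if the wrist force passes 120 N, or if a joint passes its speed limit or range.

ROBOT

A 6-joint arm with a two-finger parallel gripper is mounted at the origin on the work surface. World frame = base frame: x ahead of the robot, y to its left, z up, the work surface at z = 0. Lengths are in m, angles in rad, forces in N, time in s.
With the tool pointing down it reaches from about 0.375 to 0.975 m from the base axis. Payload 3.8 kg.
Tool frame: the origin (TCP) lies on the centre line of the jaws, within the pads' length; the fingertips stand 14 mm ahead of it and the grasp point (between the pads) lies 5 mm behind it; z points along the fingers, y is the line along which they close (so a half turn about z gives the same grasp; the last joint's range is limited). The gripper opens to 85 mm and grips with 20 to 120 N. Pads are 22 mm wide; open, the fingers measure 114 mm over their backs; the gripper's body (76 mm by 85 mm) begins 54 mm behind the grasp point. The pads swing forward as they close: fully open they stand 13 mm farther back than shut.
Start: joints at [1.102, 0.264, 1.604, -0, 1.274, -0.037], TCP at [0.282, 0.613, 0.245] pointing down, gripper open.
Joint ranges: [-2.63, 2.63], [-0.94, 2.18], [0.31, 2.57], [-1.31, 4.45], [0, 2.66], [-2.55, 2.55]. Speed limits (rad/s): [2.57, 2.57, 3.14, 3.14, 3.14, 3.14].

INTERFACE

Orientations are given as a rotation vector (axis times angle).
In Python, from workcell import bot, eyes, spot_in gives the robot as it stands.
- The arm moves only by the tool carry_out, never from a script. Its argument "series" is text: rows parted by semicolons, each of 4 numbers parted by spaces: the shift along the world's x, y, z in m, then the turn about the world's z in degrees. In form: tx ty tz roll; .... A call has 1 to 20 rows; each row shifts and turns the commanded pose from where the row before left it; what a row does not reach is not made up. A row lasts 1/8 s, in which the tool goes at most 62.5 mm and 10.7 degrees, less where a joint would pass 70% of its speed; a pose out of reach is approached as far as the arm can. A call is refused whole if a number of a shift passes 0.0625 or a number of a turn 10.7, either way. A call with a gripper value outside its range is refused whole. "jaw" is the gripper command: -1 is shut, 1 is fully open, values between are in proportion, set as the call begins (left out, the last holds). The fingers move at their own pace and stop on an object; "grip_force" is the grip in N (left out, the last holds). Time passes only in rows, so rows that do not move let the fingers close. It gives the time, the measured TCP pose, the force, the opening and the grip force at its end, in the units of the state.
- bot.read_state(): the state, without advancing time (a new reading comes with each control period).
- eyes.read_camera(name): name is "scene" or "top"; returns (picture, depth): 480x640x3 uint8, blue, green, red; 480x640 float32, m along the optical axis (not along the pixel's ray), 0 where there is no reading.
- eyes.get_calibration(name): a dict with "K" (3x3 intrinsics, pixels), "position" and "rotation" of the camera in the world. Camera axes: x right, y down, z forward; pixel columns grow to the right and rows downward; lengths in m; the calibration is good to about 2 mm. A picture is of the moment at which its call begins. get_calibration takes no time and is no camera call.
- bot.finish_job(): hands the job in; it is judged then, once.
Trained networks look in the newest picture that a camera, given by its name, has taken for a name from the list of things; names that differ only in an ending like _2 or _b are one class to them, and where a whole thing is asked for, a point or a joint stands for the part that bears it (a point fixed in the world has none). Each returns a list of dicts, best first, with "score" (0 to 1); they miss things now and then, are a little off and sometimes report something else, mostly with a low value. They report only what shows in the picture. A call takes as long as a camera call. They do not tell look-alikes from the thing itself.
- spot_in(camera, target): "rect" ([centre column, centre row, width, height] in pixels, round what is visible of it).
The state is a dict: "time": time; "q": joint angles; "joint_vel": joint speeds; "joint_torque": joint torques, N m; "tool_pos": TCP position; "tcp_rot": TCP orientation; "wrist_force": force on the tool from outside, world axes, zero at the start; "torque": the same for the moment, N m; "width": opening from 0.0 (shut) to 1.0 (fully open); "grip_force": force on a finger pad.
Only numpy, scipy, OpenCV 4.12 (cv2) and the standard library are available. Lean on these libraries where they do the work, as an engineer would, in place of code of your own. Each camera call takes 0.05 s, during which the arm holds its last target. There are 200 camera calls.

## Working session

There is one attempt and no reset: what is moved stays moved. The work goes in short steps, Python scripts to look and compute and a tool call to move; the robot and the scene stay as the last step left them, time stands still between calls to the robot, and variables do not carry over. Pictures are saved under pics/ and viewed, at most 10 in all, crops included, and the job is handed in when it is done.

Besides the shell and the picture viewer there is one more tool, called after "Emit:" by a JSON object that holds its "op" and its "data". carry_out: Moves the arm, as the interface text tells. Its arguments: {"type":"object","properties":{"series":{"type":"string"},"jaw":{"type":"number"},"grip_force":{"type":"number"}},"required":["series"]}

```bash
mkdir -p pics; cat > h.py <<'E'
import numpy as np, cv2
from workcell import bot, eyes, spot_in
def cloud(name):
    p,d=eyes.read_camera(name); c=eyes.get_calibration(name)
    K=np.array(c["K"]);R=np.array(c["rotation"]);t=np.array(c["position"])
    v,u=np.mgrid[:480,:640]
    P=np.stack([(u-K[0,2])/K[0,0]*d,(v-K[1,2])/K[1,1]*d,d],-1)@R.T+t
    P[d==0]=np.nan
    return p,P
E
python3 - <<'E'
from h import *
ims=[]
for n in ("top","scene"):
    p,P=cloud(n); cv2.imwrite(f"pics/{n}0.png",p); np.savez(f"{n}0.npz",p=p,P=P)
    c=eyes.get_calibration(n); print(n,np.round(c["position"],3),np.round(c["rotation"],2).tolist(),c["K"][0][0])
    for t in ("dustpan","batten","stop","jar","bottle","brush_holder"):
        for r in spot_in(n,t)[:4]:
            u,v=[int(x) for x in r["rect"][:2]]
            print(t,round(r["score"],2),np.round(r["rect"]).astype(int).tolist(),np.round(P[min(max(v,0),479),min(max(u,0),639)],3))
print(bot.read_state()["time"])
E
```

```text
Traceback (most recent call last):
  File "h.py", line 7, in cloud
    P=np.stack([(u-K[0,2])/K[0,0]*d,(v-K[1,2])/K[1,1]*d,d],-1)@R.T+t
      ~~~~~~~~~~~~~~~~~~~~~~~~~~~~~~~~~~~~~~~~~~~~~~~~~~~~~~~~~~~~^~
ValueError: operands could not be broadcast together with shapes (480,640) (3,)
```

```bash
ls pics
```

```text
(no output)
```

The calibration's rotation is a rotation vector, so I'll convert it.

```bash
sed -i 's/R=np.array(c\["rotation"\])/R=cv2.Rodrigues(np.array(c["rotation"],float))[0]/' h.py
python3 - <<'E'
from h import *
for n in ("top","scene"):
    p,P=cloud(n); cv2.imwrite(f"pics/{n}0.png",p); np.savez(f"{n}0.npz",p=p,P=P)
    c=eyes.get_calibration(n); print(n,np.round(c["position"],3),np.round(c["rotation"],2),c["K"][0][0])
    for t in ("dustpan","batten","stop","jar","bottle","brush_holder"):
        for r in spot_in(n,t)[:4]:
            u,v=[int(x) for x in r["rect"][:2]]
            print(t,round(r["score"],2),np.round(r["rect"]).astype(int).tolist(),np.round(P[min(max(v,0),479),min(max(u,0),639)],3))
print(bot.read_state()["time"])
E
```

```text
top [ 0.491 -0.019  1.39 ] [-2.18  2.13 -0.11] 624.5932485939559
dustpan 0.9 [320, 300, 93, 107] [0.498 0.008 0.005]
batten 0.77 [336, 211, 299, 23] [ 0.696 -0.023  0.028]
stop 0.81 [225, 230, 19, 49] [0.644 0.219 0.035]
stop 0.71 [210, 301, 21, 42] [0.491 0.249 0.022]
jar 0.93 [443, 242, 30, 26] [ 0.627 -0.251  0.068]
bottle 0.76 [508, 288, 50, 31] [ 0.533 -0.365  0.143]
brush_holder 0.59 [134, 313, 69, 43] [0.463 0.384 0.117]
scene [ 1.162 -0.123  0.82 ] [-2.03 -1.66  0.5 ] 453.59778236063374
dustpan 0.81 [315, 196, 83, 85] [0.49  0.017 0.003]
batten 0.82 [312, 273, 319, 64] [ 0.705 -0.031  0.024]
stop 0.9 [425, 230, 29, 40] [0.652 0.228 0.03 ]
stop 0.85 [413, 181, 30, 42] [0.512 0.247 0.03 ]
stop 0.72 [411, 319, 28, 77] [0.847 0.129 0.041]
jar 0.7 [198, 259, 34, 38] [ 0.655 -0.249  0.068]
bottle 0.84 [125, 211, 57, 82] [ 0.561 -0.368  0.131]
bottle 0.23 [425, 231, 31, 39] [0.652 0.228 0.03 ]
0.75
```

View pics/top0.png

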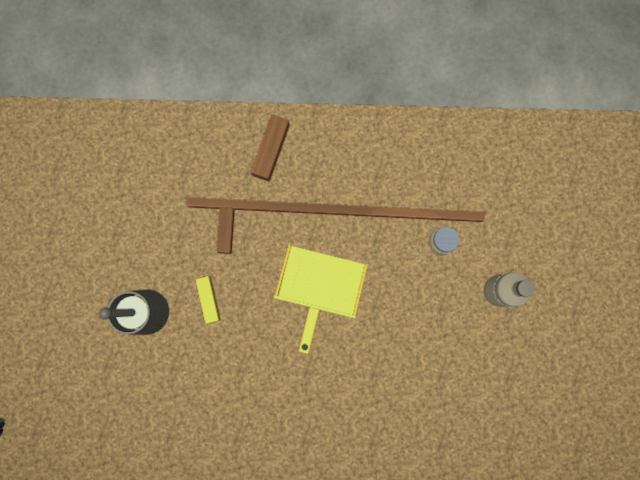

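View pics/scene0.png

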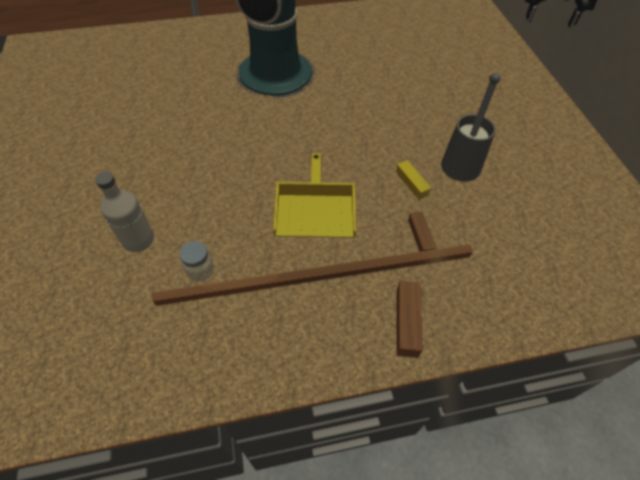

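Brown candidates for the stop in the top view are (225,230), the short block touching the batten, and (270,147), longer and beyond the batten. The third is yellow, at (207,299). The stop should be (225,230): not yellow, the smaller of the browns, square to the batten. I'll measure everything and confirm it in one crop.

```bash
cat >> h.py <<'E'
def pan(p,P,verbose=True):
    """pan pose (x,y,yaw) from yellow points: floor/walls rect by known heading of handle."""
    hsv=cv2.cvtColor(p,cv2.COLOR_BGR2HSV)
    m=cv2.inRange(hsv,(22,120,60),(38,255,255))
    n,l,s,_=cv2.connectedComponentsWithStats(m); k=1+np.argmax(s[1:,4]); m=(l==k).astype(np.uint8)
    body=cv2.morphologyEx(m,cv2.MORPH_OPEN,np.ones((21,21),np.uint8))
    return m,body
def rect(pts):
    (c,wh,a)=cv2.minAreaRect(pts.astype(np.float32)); return np.round(c,4),np.round(wh,4),round(a,2)
E
python3 - <<'E'
from h import *
for n in ("top","scene"):
    z=np.load(n+"0.npz");p,P=z["p"],z["P"]
    m,b=pan(p,P)
    if n=="top":
        print("pan",rect(P[b>0][:,:2][~np.isnan(P[b>0][:,0])]), s:=b.sum())
        h=(m>0)&(cv2.dilate(b,np.ones((9,9)))==0); q=P[h]; q=q[~np.isnan(q[:,0])]
        print("handle",rect(q[:,:2]),np.median(q[:,2]))
    Q=P.reshape(-1,3)
    ok=~np.isnan(Q[:,0])
    print(n,"floor",np.nanmedian(Q[ok&(abs(Q[:,2])<.012)][:,2]))
    br=(Q[:,2]>.016)&(Q[:,2]<.04)&ok
    bat=br&(Q[:,0]>.66)&(Q[:,0]<.76)&(abs(Q[:,1])<.4)
    if n=="top":
        print("bat",rect(Q[bat][:,:2]))
    # near edge/lines: fit medians per y-bin
    for y0 in np.arange(-.3,.31,.1):
        s=Q[bat&(abs(Q[:,1]-y0)<.012)]
        s=s[s[:,2]>.02]
        if len(s): print(" batten y",round(y0,2),np.round(np.percentile(s[:,0],[3,50,97]),4),round(np.median(s[:,2]),4))
    for x0 in (.61,.63,.65,.67):
        s=Q[br&(Q[:,2]>.024)&(abs(Q[:,0]-x0)<.006)&(abs(Q[:,1]-.22)<.05)]
        if len(s): print(" stop x",x0,np.round(np.percentile(s[:,1],[3,50,97]),4),round(np.median(s[:,2]),4))
    for nm,c,r,zz in (("jar",(.63,-.25),.06,.06),("bottle",(.53,-.36),.08,.09),("holder",(.46,.38),.09,.1)):
        s=Q[ok&(np.hypot(Q[:,0]-c[0],Q[:,1]-c[1])<r)&(Q[:,2]>.03)]
        print(nm,np.round(s.min(0),3),np.round(s.max(0),3))
p=cv2.imread("pics/top0.png")[100:340,180:380]
cv2.imwrite("pics/crop0.png",cv2.resize(p,None,fx=2.5,fy=2.5,interpolation=cv2.INTER_CUBIC))
E
```

```text
pan (array([0.538 , 0.0059]), array([0.1817, 0.1269]), 77.59) 4420
handle (array([0.4978, 0.0641]), array([0.2392, 0.0735]), 23.17) 0.03990935170511878
top floor -0.0008604748492734293
bat (array([ 0.6833, -0.018 ]), array([0.6582, 0.0574]), 88.74)
 batten y -0.3 [0.6843 0.6928 0.7022] 0.0247
 batten y -0.2 [0.6872 0.6964 0.7058] 0.0241
 batten y -0.1 [0.6889 0.6984 0.708 ] 0.024
 batten y 0.0 [0.6915 0.6995 0.7098] 0.0244
 batten y 0.1 [0.6936 0.7031 0.7121] 0.0238
 batten y 0.2 [0.6654 0.7002 0.7154] 0.0247
 batten y 0.3 [0.6994 0.7087 0.7179] 0.0232
 stop x 0.61 [0.2096 0.2224 0.2386] 0.0292
 stop x 0.63 [0.2087 0.2233 0.237 ] 0.0292
 stop x 0.65 [0.2078 0.2221 0.2357] 0.0288
 stop x 0.67 [0.2082 0.2214 0.2364] 0.029
jar [ 0.605 -0.283  0.031] [ 0.663 -0.227  0.077]
bottle [ 0.496 -0.415  0.031] [ 0.566 -0.348  0.205]
holder [0.415 0.343 0.03 ] [0.511 0.434 0.268]
scene floor 0.00042731981070776026
 batten y -0.3 [0.6868 0.6975 0.7059] 0.025
 batten y -0.2 [0.6891 0.6999 0.7082] 0.0254
 batten y -0.1 [0.6913 0.7017 0.71  ] 0.0252
 batten y 0.0 [0.6935 0.7039 0.7127] 0.0249
 batten y 0.1 [0.6959 0.7068 0.7156] 0.0247
 batten y 0.2 [0.6629 0.7033 0.7174] 0.0256
 batten y 0.3 [0.7017 0.7116 0.72  ] 0.0252
 stop x 0.61 [0.21   0.2242 0.2376] 0.0304
 stop x 0.63 [0.2094 0.2231 0.2379] 0.0299
 stop x 0.65 [0.2092 0.2226 0.2377] 0.0304
 stop x 0.67 [0.2089 0.2232 0.2362] 0.0301
jar [ 0.611 -0.284  0.03 ] [ 0.667 -0.226  0.074]
bottle [ 0.508 -0.416  0.03 ] [ 0.57  -0.347  0.204]
holder [0.422 0.343 0.03 ] [0.516 0.436 0.267]
```

View pics/crop0.png

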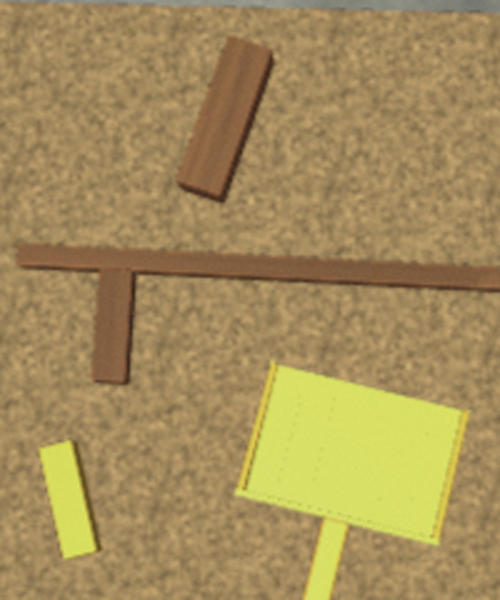

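The crop confirms it: the short block at crop (113,325) touches the batten and is the smaller brown. The loose brown block at (225,120) and the yellow one at (75,500) are decoys. Next I'll raise the arm, move over, and turn the jaws to lie along the pan's right side.

```bash
python3 - <<'E'
from h import *
s=bot.read_state(); print(np.round(cv2.Rodrigues(np.array(s["tcp_rot"],float))[0],3), s["q"], s["time"], s["width"])
E
```

```text
[[-0.908  0.418  0.   ]
 [ 0.418  0.908  0.   ]
 [-0.     0.    -1.   ]] [ 1.10211796e+00  2.63843045e-01  1.60400308e+00 -1.37560752e-05
  1.27372601e+00 -3.69205782e-02] 0.75 0.9994189246648513
```

Emit:
{"op": "carry_out", "data": {"series": "0 0 0.05 0; 0 0 0.05 0; 0 0 0.05 0; 0.01 -0.05 0 0; 0.01 -0.05 0 0; 0.01 -0.05 0 0; 0.01 -0.05 0 0; 0.01 -0.05 0 0; 0.01 -0.05 0 0; 0.01 -0.05 0 0; 0.01 -0.05 0 0; 0.01 -0.05 0 0; 0.01 -0.05 0 0; 0.01 -0.05 0 0; 0.02 -0.05 0 0; 0.02 -0.05 0 0; 0.03 -0.05 0 0; 0.03 -0.05 0 0", "jaw": 0.0}}

```text
time: 3.0
tool_pos: [0.493, -0.1388, 0.3958]
tcp_rot: [0.674, 3.067, 0.0]
wrist_force: [-0.4, -0.3, -0.2]
width: 0.502
grip_force: 0.0
```

Emit:
{"op": "carry_out", "data": {"series": "0.003 0 -0.04 -10; 0.003 0 -0.04 -10; 0.003 0 -0.04 -10; 0.003 0 -0.04 -10; 0 0 -0.04 -10; 0 0 -0.04 -10; 0 0 -0.04 -10; 0 0 -0.03 -7.7; 0 0 0 0; 0 0 0 0"}}

```text
time: 4.25
tool_pos: [0.5054, -0.1373, 0.0865]
tcp_rot: [2.446, 1.969, 0.002]
wrist_force: [0.8, 0.1, -0.5]
width: 0.5
grip_force: 0.0
```

```bash
python3 - <<'E'
from h import *
s=bot.read_state(); print(np.round(cv2.Rodrigues(np.array(s["tcp_rot"],float))[0],3)[:2,1], s["tool_pos"])
p,P=cloud("top"); cv2.imwrite("pics/a.png",cv2.resize(p[180:380,180:420],None,fx=2.5,fy=2.5))
E
```

```text
[ 0.977 -0.213] [ 0.50543366 -0.1372678   0.08651589]
```

View pics/a.png

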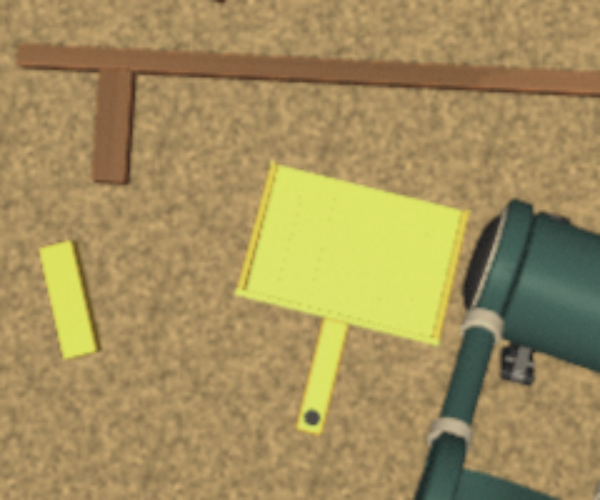

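Emit:
{"op": "carry_out", "data": {"series": "0 0 -0.032 0; 0 0 -0.032 0; 0.002 0.02 0 0; 0.001 0.015 0 0; 0.001 0.01 0 0; 0.002 0.008 0 0; 0.002 0.008 0 1; 0.002 0.008 0 1; 0.002 0.008 0 1; 0.002 0.008 0 1; 0.002 0.008 0 1; 0.002 0.008 0 1; 0.002 0.008 0 1; 0.002 0.008 0 1; 0.002 0.008 0 1; 0.002 0.008 0 1; 0.002 0.008 0 1; 0.002 0.007 0 0; 0 0 0 0"}}

```text
time: 6.68
tool_pos: [0.534, 0.0122, 0.0207]
tcp_rot: [-2.248, -2.192, -0.0]
wrist_force: [0.1, 0.9, 0.2]
width: 0.497
grip_force: 0.0
```

```bash
python3 - <<'E'
from h import *
p,P=cloud("top"); cv2.imwrite("pics/b.png",cv2.resize(p[180:380,180:420],None,fx=2.5,fy=2.5))
m,b=pan(p,P); q=P[b>0]; print(rect(q[~np.isnan(q[:,0])][:,:2]))
E
```

```text
(array([0.5459, 0.1372]), array([0.1202, 0.1215]), 1.51)
```

View pics/b.png

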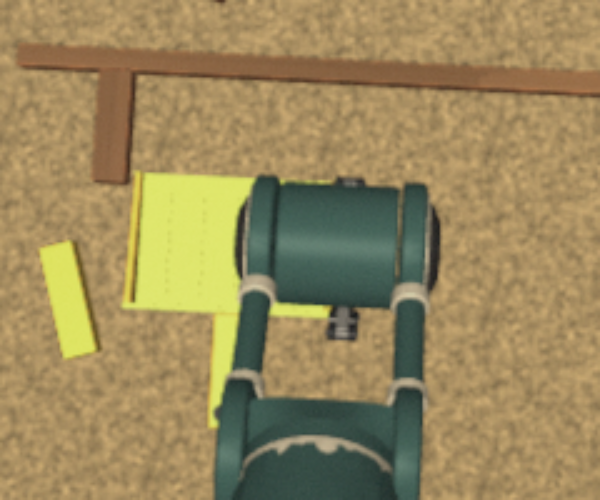

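The pan is squared up with a few mm of gap to the stop (pan's left edge at crop 133, stop's inner edge at 128). Next I'll back off, rise, and come down behind the pan with open fingers straddling the handle.

Emit:
{"op": "carry_out", "data": {"series": "0 -0.025 0 0; 0 0 0.05 0; 0 0 0.05 0; 0 0 0.05 0; -0.012 0.015 0 10; -0.012 0.015 0 10; -0.012 0.015 0 10; -0.012 0.015 0 10; -0.012 0.015 0 10; -0.012 0.015 0 10; -0.012 0.015 0 10; -0.012 0.015 0 10; 0 0.003 0 10; 0 0 0 0; 0 0 0 0", "jaw": 1.0}}

```text
time: 8.6
tool_pos: [0.4383, 0.1091, 0.171]
tcp_rot: [-0.044, -3.141, -0.0]
wrist_force: [-0.1, -0.0, 0.3]
width: 0.999
grip_force: 0.0
```

```bash
python3 - <<'E'
from h import *
s=bot.read_state(); print(np.round(cv2.Rodrigues(np.array(s["tcp_rot"],float))[0],3)[:2,1], s["tool_pos"],s["width"])
p,P=cloud("scene"); cv2.imwrite("pics/c.png",cv2.resize(p[100:340,280:520],None,fx=2.4,fy=2.4))
E
```

```text
[0.028 1.   ] [0.43827506 0.10906556 0.17097121] 0.9992809999557187
```

View pics/c.png

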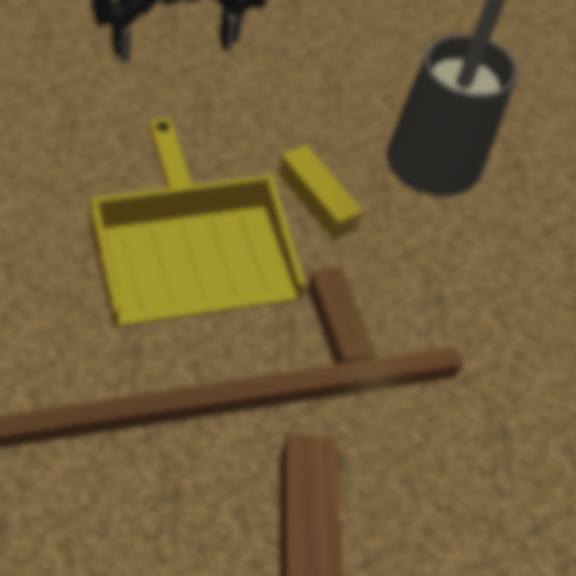

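The scene view shows the pan flat, lip corners at about crop (302,297) and (118,323), with the open fingers above the handle. I'll cast those corner rays onto the surface.

```bash
cat >> h.py <<'E'
def ray(name,u,v,z):
    c=eyes.get_calibration(name);K=np.array(c["K"]);R=cv2.Rodrigues(np.array(c["rotation"],float))[0];t=np.array(c["position"])
    d=R@np.linalg.solve(K,[u,v,1.]); return np.round(t+d*(z-t[2])/d[2],4)
E
python3 - <<'E'
from h import *
f=lambda x,y,z:ray("scene",280+x/2.4,100+y/2.4,z)
print("L",f(302,297,.002),"R",f(118,324,.002),"handle end",f(161,124,.041),"batten top near edge",f(345,365,.025),"stop corner",f(340,360,.03),f(312,278,.03))
E
```

```text
L [0.6087 0.2036 0.002 ] R [0.6049 0.0277 0.002 ] handle end [0.4004 0.1164 0.041 ] batten top near edge [0.7023 0.2082 0.025 ] stop corner [0.6994 0.2036 0.03  ] [0.6087 0.2082 0.03  ]
```

Emit:
{"op": "carry_out", "data": {"series": "0 0.003 -0.05 0; 0 0.002 -0.05 0; 0 0 -0.053 0; 0.015 0 0 0; 0.012 0 0 0; 0.008 0 0 0; 0.008 0 0 0; 0.008 0 0 0; 0.008 0 0 0; 0.008 0 0 0; 0.008 -0.001 0 0; 0.008 0 0 0; 0.008 0 0 0; 0.008 0 0 0; 0.008 -0.001 0 0; 0.008 0 0 0; 0 0 0 0"}}

```text
time: 10.78
tool_pos: [0.5554, 0.112, 0.0185]
tcp_rot: [0.04, 3.138, 0.0]
wrist_force: [-1.0, -0.4, -0.1]
width: 0.997
grip_force: 0.0
```

```bash
python3 - <<'E'
from h import *
p,P=cloud("scene"); cv2.imwrite("pics/d.png",cv2.resize(p[100:340,280:520],None,fx=2.4,fy=2.4))
E
```

```text
(no output)
```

View pics/d.png

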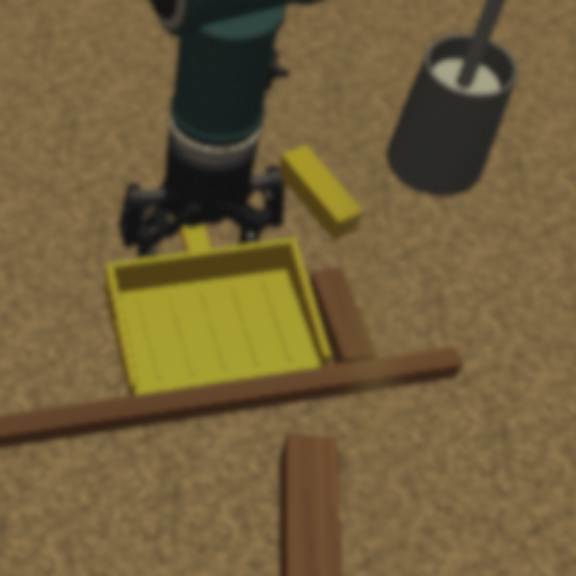

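The lip is almost at the batten (crop (130,390) to (325,362)), with a small gap to the block. I'll creep forward until the force rises.

Emit:
{"op": "carry_out", "data": {"series": "0.003 0 0 0; 0.003 0 0 0; 0.002 0 0 0; 0 0 0 0"}}

```text
time: 11.32
tool_pos: [0.5618, 0.112, 0.0182]
tcp_rot: [0.039, 3.141, 0.0]
wrist_force: [-1.6, 0.5, 0.4]
width: 1.004
grip_force: 0.7
```

Emit:
{"op": "carry_out", "data": {"series": "0.002 0 0 0; 0.002 0 0 0; 0 0 0 0"}}

```text
time: 11.7
tool_pos: [0.5641, 0.112, 0.0181]
tcp_rot: [-0.039, -3.138, 0.001]
wrist_force: [-6.1, -0.5, 6.0]
width: 1.0
grip_force: 3.6
```

Contact with the batten (6 N). Now the right side, to nudge it against the block.

Emit:
{"op": "carry_out", "data": {"series": "-0.02 0 0 0; 0 0 0.05 0; 0 0 0.05 0; 0 0 0.05 0; 0.009 -0.015 0 -10; 0.009 -0.015 0 -10; 0.009 -0.015 0 -10; 0.009 -0.015 0 -10; 0.009 -0.015 0 -10; 0.009 -0.015 0 -10; 0.009 -0.015 0 -10; 0.009 -0.015 0 -10; 0.009 -0.015 0 -10; 0 0 0 0; 0 0 0 0", "jaw": 0.0}}

```text
time: 13.58
tool_pos: [0.6266, -0.0227, 0.1683]
tcp_rot: [2.246, 2.196, 0.001]
wrist_force: [-0.0, -0.4, -0.8]
width: 0.501
grip_force: 0.0
```

```bash
python3 - <<'E'
from h import *
s=bot.read_state(); print(np.round(cv2.Rodrigues(np.array(s["tcp_rot"],float))[0],3)[:2,1])
p,P=cloud("scene"); cv2.imwrite("pics/e.png",cv2.resize(p[140:300,290:460],None,fx=3.5,fy=3.5,interpolation=cv2.INTER_CUBIC))
E
```

```text
[ 1.    -0.023]
```

View pics/e.png

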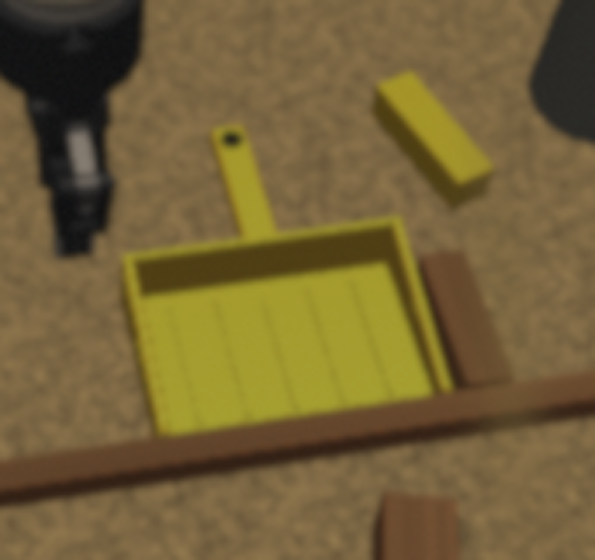

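The lip is against the batten, with a gap of a few mm to the block at crop (440,330). I'll descend and nudge it left.

Emit:
{"op": "carry_out", "data": {"series": "0 0 -0.05 0; 0 0 -0.05 0; 0 0 -0.047 0; 0 0.012 0 0; 0 0.01 0 0; 0 0.005 0 0; 0 0.004 0 0; 0 0.003 0 0; 0 0 0 0"}}

```text
time: 14.75
tool_pos: [0.6274, 0.0108, 0.0223]
tcp_rot: [2.248, 2.192, 0.002]
wrist_force: [-0.2, -2.6, 0.5]
width: 0.5
grip_force: 0.8
```

Emit:
{"op": "carry_out", "data": {"series": "0 0.002 0 0; 0 0.002 0 0; 0 0 0 0"}}

```text
time: 15.12
tool_pos: [0.6267, 0.0149, 0.0214]
tcp_rot: [2.249, 2.193, 0.0]
wrist_force: [0.3, -4.0, 2.8]
width: 0.496
grip_force: 2.1
```

Emit:
{"op": "carry_out", "data": {"series": "0 0.002 0 0; 0 0.002 0 0; 0 0 0 0"}}

```text
time: 15.5
tool_pos: [0.6266, 0.018, 0.0214]
tcp_rot: [2.247, 2.193, -0.002]
wrist_force: [0.2, -8.1, 4.1]
width: 0.502
grip_force: 4.4
```

Emit:
{"op": "carry_out", "data": {"series": "0 0.002 0 0; 0 0 0 0"}}

```text
time: 15.75
tool_pos: [0.6266, 0.018, 0.0214]
tcp_rot: [2.245, 2.192, -0.005]
wrist_force: [-0.3, -16.1, 4.4]
width: 0.497
grip_force: 7.7
```

Stalled against the block. I'll back off and repeat the push from behind to reseat the lip.

Emit:
{"op": "carry_out", "data": {"series": "0 -0.03 0 0; 0 0 0.05 0; 0 0 0.05 0; 0 0 0.05 0; -0.012 0.014 0 10; -0.012 0.014 0 10; -0.012 0.014 0 10; -0.012 0.014 0 10; -0.012 0.014 0 10; -0.012 0.014 0 10; -0.012 0.014 0 10; -0.012 0.014 0 10; -0.004 0.014 0 10; 0 0 0 0; 0 0 0 0", "jaw": 1.0}}

```text
time: 17.62
tool_pos: [0.5261, 0.1173, 0.1707]
tcp_rot: [-0.043, -3.14, -0.0]
wrist_force: [-0.9, -0.5, 0.7]
width: 1.002
grip_force: 0.0
```

```bash
python3 - <<'E'
from h import *
p,P=cloud("scene"); cv2.imwrite("pics/f.png",cv2.resize(p[140:300,290:460],None,fx=3.5,fy=3.5,interpolation=cv2.INTER_CUBIC))
E
```

```text
(no output)
```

View pics/f.png

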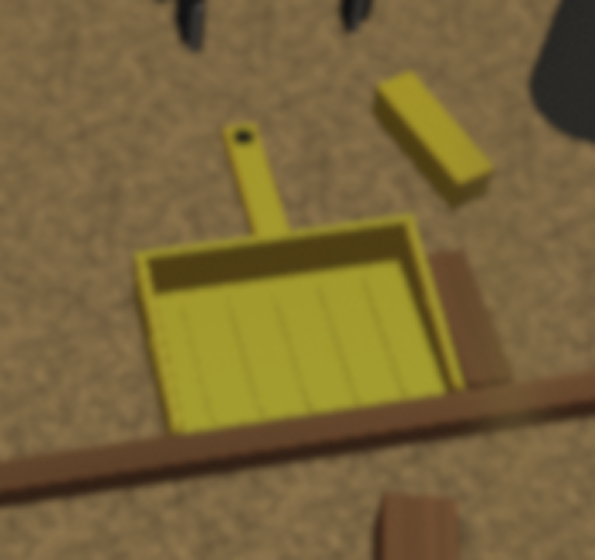

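The pan's side now touches the block along crop (435,260) to (465,390), and the lip is at the batten. Last push from behind.

Emit:
{"op": "carry_out", "data": {"series": "0 0 -0.05 0; 0 0 -0.05 0; 0 0 -0.052 0; 0.015 0 0 0; 0.01 0 0 0; 0.006 0 0 0; 0.004 0 0 0; 0.003 0 0 0; 0.002 0 0 0; 0 0 0 0"}}

```text
time: 18.92
tool_pos: [0.5642, 0.1171, 0.0193]
tcp_rot: [-0.039, -3.137, 0.0]
wrist_force: [-6.7, 0.5, 6.0]
width: 1.001
grip_force: 3.5
```

Emit:
{"op": "carry_out", "data": {"series": "0.002 0 0 0; 0 0 0 0; -0.02 0 0 0; -0.02 0 0 0; 0 0 0.05 0; 0 0 0.05 0; 0 0 0.05 0; -0.04 0 0.02 0; -0.04 0 0 0; 0 0 0 0; 0 0 0 0"}}

```text
time: 20.3
tool_pos: [0.449, 0.1171, 0.1897]
tcp_rot: [0.039, 3.14, 0.0]
wrist_force: [0.7, 0.1, -0.1]
width: 1.0
grip_force: 0.0
```

```bash
python3 - <<'E'
from h import *
p,P=cloud("scene"); cv2.imwrite("pics/g.png",cv2.resize(p[140:300,290:460],None,fx=3.5,fy=3.5,interpolation=cv2.INTER_CUBIC))
Q=P.reshape(-1,3)
for nm,c,r in (("jar",(.63,-.25),.06),("bottle",(.53,-.36),.08),("holder",(.46,.38),.09)):
    s=Q[(np.hypot(Q[:,0]-c[0],Q[:,1]-c[1])<r)&(Q[:,2]>.03)]; print(nm,np.round(s.min(0),3),np.round(s.max(0),3))
E
```

```text
jar [ 0.61  -0.284  0.03 ] [ 0.667 -0.226  0.074]
bottle [ 0.507 -0.416  0.03 ] [ 0.57  -0.348  0.203]
holder [0.42  0.343 0.03 ] [0.516 0.436 0.267]
```

View pics/g.png

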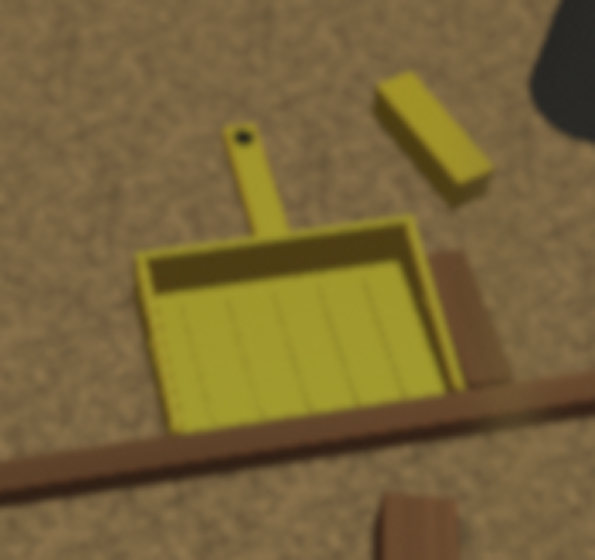

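The pan is seated against both the batten and the block, the other objects haven't moved, and the robot is clear.

```bash
python3 -c "
from workcell import bot
print(bot.finish_job())"
```

```text
the job is handed in; nothing more can be done
None
```

I handed the job in at about 20 s: the dustpan's lip is against the batten and its side against the block, the jar, bottle and brush holder haven't moved, and the robot is clear; no verdict was returned.

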